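# Assemble the lens and filter in an optical holder and lock the retaining ring

### The job

Assemble the light-sensor optics in the split holder: put the white-mounted lens in first, flat on the bottom, then the green filter flat on top of it. Then lower the brass retaining ring onto the filter with its two lugs in the holder's open slots, and turn it clockwise (seen from above) to its stop so that its lugs lock under the lips and hold the stack. Let go of everything, and leave the other things on the bench where they are.

Things in the scene. Friction and masses are not known exactly. Their poses are not given: they have to be found in the camera images.
- holder: Fixed optical holder: split aluminium barrel on a dark foot plate 110 (x) x 96 (y) x 8 mm. Origin at the centre of the foot's underside, z up on the barrel axis. Two curved walls face each other across local x, each spanning 48 deg either side of local +x and -x; inner radius 26 mm, outer 38 mm, tops at z = 58 mm with a short red line on each where the lugs end up.
- seat (a point): Centre of the round seat (46 mm wide) at the bottom of the barrel, z = 16 mm above the holder's underside, 8 mm above the foot plate. The lens lies on it.
- slot (a point): Middle of the open slot on the holder's local +y side, at the height of the wall tops (58 mm); an equal slot is on the -y side. Each is 84 deg wide about local y and open from above down to the foot plate, so fingers holding a round part across local y pass down in the two slots, and the ring's lugs drop in there.
- lip (a point): On a wall's middle, underside of its lip (z = 52.5 mm, 54.5 mm near the entry; lip inner radius 26 mm). Below it a groove of radius 33 mm from z = 42 mm up. The grooves take the lugs only by a clockwise turn seen from above and end in a solid stop: from ring y parallel to holder y, about 78 deg (1.35 rad) clockwise. Counterclockwise is blocked.
- lens: Loose lens in a white round mount with pale blue glass, diameter 48 mm, 14 mm thick, lying flat; origin at the centre of its underside, z up. 60 g or so. In the holder its underside is at holder z = 16 mm.
- filter: Loose filter in a green round mount with dark green glass, diameter 48 mm, 14 mm thick, lying flat; origin at the centre of its underside, z up. 60 g or so. On top of the lens its underside is at holder z = 30 mm.
- ring: Loose brass retaining ring, bar up; origin at the centre of its underside, z up. Body 48 mm across, 10 mm high. Two lugs on local +y and -y: 16 mm wide, 6 mm high, out to radius 31 mm, red line on each. On two posts a straight grip bar along local x, 46 mm long, 12 mm thick (y), 24 to 38 mm above the underside. A half turn looks the same. 90 g. On the filter its underside is at holder z = 44 mm.
- bottle: Bystander: white reagent bottle with a yellow cap, 60 mm diameter, 118 mm high, loose, upright; origin at the centre of its underside.
- timer: Bystander: small white timer with three buttons, 62 x 62 x 22 mm, loose; origin at the centre of its underside.
- pliers: Bystander: blue-handled pliers, 65 x 165 x 16 mm, loose, lying flat; origin at the centre of its underside.
- vial: Bystander: sample vial with a white cap, 25 mm diameter, 65 mm high, loose, upright; origin at the centre of its underside.
- marker: Bystander: white marker pen with a black cap, 131 mm long, 14 mm thick, loose, lying; origin at the centre of its underside.
- screwdriver: Bystander: red-handled screwdriver, 200 mm long, 27 mm thick, loose, lying; origin at the centre of its underside.
There are look-alikes about, which are no part of the job. What is shaped like the ring but black or pink is not meant. What is shaped like the lens but brown or pink is not meant.

How it is judged:
By the outcome, as a careful person would: the job done as asked, in the order asked, and still so for the second after the job is handed in, with the robot touching nothing.
It also fails if it takes over 72 s, if anything falls off the work surface, if the arm or the gripper's body presses on something with over 40 N, if the wrist force passes 120 N, or if a joint passes its speed limit or range.

### The arm

A 7-joint arm with a two-finger parallel gripper is mounted at the origin on a cart in front of the work surface, level with it; the furniture and walls round the work are solid. World frame = base frame: x ahead of the robot, y to its left, z up, the work surface at z = 0. Lengths are in mm, angles in rad, forces in N, time in s.
With the tool pointing down it reaches from about 400 to 875 mm from the base axis. Payload 19.3 kg.
Tool frame: the origin (TCP) lies at the very end of the fingers, on their centre line; the grasp point (between the pads) lies 19 mm behind it (grip_point_offset is the z of the grasp point in the tool frame, in mm); z points along the fingers, y is the line along which they close (so a half turn about z gives the same grasp; the last joint's range is limited). The gripper opens to 85 mm and grips with 20 to 120 N. Pads are 22 mm wide; open, the fingers measure 114 mm over their backs; the gripper's body (76 mm by 85 mm) begins 54 mm behind the grasp point. The pads swing forward as they close: fully open they stand 13 mm farther back than shut.
Start: joints at [-1.342, 0.521, -0.036, 1.599, 0.021, 1.021, -0.113], TCP at [184.002, 597.292, 231.291] pointing down, gripper open.
Joint ranges: [-2.91, 2.91], [-0.3, 2.13], [-1.5, 1.42], [0.17, 2.43], [-1.26, 4.41], [0.16, 1.93], [-2.52, 2.52]. Speed limits (rad/s): [1.89, 1.89, 2.39, 2.39, 3.01, 3.01, 3.01].

### API

Orientations are given as a 3x3 rotation matrix whose columns are the frame's x, y, z axes.
In Python, from workcell import movep, movel, goto_joints, open_gripper, clamp, wait, inverse_kinematics, read_state, camera, PlanningError, finish_job, grip_point_offset gives the robot as it stands. Calls block until the motion is done:
- movep(position, orientation): joint-space move of the TCP to a pose.
- movel(position, frame=None, max_speed=150, guard=None): straight line of the TCP; frame=None keeps the orientation; max_speed is the mean speed in mm/s. With guard (N) it stops when the force on the tool has changed by that much, and returns True; else False.
- goto_joints(angles): joint-space move.
- open_gripper() and clamp(): open the fingers fully, or close them until they stop; the grip force is fixed at half the most.
- wait(seconds).
- inverse_kinematics(position, orientation): joint angles nearest the present ones, or None.
- read_state(): the state.
- camera(name): name is "scene" or "side" or "wrist"; returns a dict with "image" (384x512x3 uint8, blue, green, red), "range_z" (384x512 float32, mm along the optical axis (not along the pixel's ray), 0 where there is no reading), "fx", "fy", "cx", "cy" (pixels), "cam_to_world" (4x4, takes a point from camera to world coordinates). Camera axes: x right, y up, looking along -z (the intrinsics and any distortion apply to the point x, -y, -z); pixel columns grow to the right and rows downward; lengths in mm; the calibration is good to about 2 mm. The wrist camera is an equidistant fisheye: a pixel r from the principal point sees the ray r / f radians off the axis. A picture is of the moment at which its call begins.
A pose or a line that the arm cannot do raises PlanningError and nothing moves.
- finish_job(): hands the job in; it is judged then, once.
The state is a dict: "time": time; "qpos": joint angles; "qvel": joint speeds; "joint_efforts": joint torques, N m; "eef_pos": TCP position; "tool_rot": TCP orientation; "ft_force": force on the tool from outside, world axes, zero at the start; "torque": the same for the moment, N m; "finger_gap": finger opening in mm; "gripper_force": force on a finger pad.
Only numpy, scipy, OpenCV 4.12 (cv2) and the standard library are available. Lean on these libraries where they do the work, as an engineer would, in place of code of your own. Each camera call takes 0.05 s, during which the arm holds its last target. There are 200 camera calls.

## Working session

There is one attempt and no reset: what is moved stays moved. The work goes in short steps, each a Python script; the robot and the scene stay as the last script left them, time stands still between calls to the robot, and variables do not carry over. Pictures are saved under pics/ and viewed, at most 10 in all, crops included, and the job is handed in when it is done.

```bash
ls; mkdir -p pics; cat > h.py <<'E'
import numpy as np, cv2
from workcell import *
def pts(c):
    """world xyz per pixel from range image (pinhole)"""
    z=c["range_z"]; v,u=np.mgrid[:z.shape[0],:z.shape[1]]
    P=np.stack([(u-c["cx"])/c["fx"]*z,-(v-c["cy"])/c["fy"]*z,-z,np.ones_like(z)],-1)
    W=P@np.array(c["cam_to_world"]).T
    return W[...,:3]
E
python3 - <<'E'
from h import *
import pickle
s=read_state();print(s["time"],s["eef_pos"],s["tool_rot"],grip_point_offset)
cs={n:camera(n) for n in("scene","side","wrist")}
pickle.dump(cs,open("c0.pkl","wb"))
for n,c in cs.items():
    print(n,c["fx"],c["cx"],c["cy"],np.round(c["cam_to_world"],3).tolist(),[k for k in c])
im=np.vstack([cs["scene"]["image"]]);cv2.imwrite("pics/a.png",cv2.resize(im,(800,600)))
cv2.imwrite("pics/b.png",cv2.resize(cs["side"]["image"],(800,600)))
E
```

```text
pics
0.0 [183.92366711 596.98690609 230.72667046] [[-9.55688161e-01  2.94380835e-01 -2.51541476e-04]
 [ 2.94380931e-01  9.55687532e-01 -1.09908549e-03]
 [-8.31546510e-05 -1.12443200e-03 -9.99999364e-01]] -18.700000000000003
scene 397.03859736764684 258.6914520111965 188.11644934123987 [[0.831, 0.28, -0.48, 35.737], [-0.556, 0.438, -0.707, -704.595], [0.012, 0.854, 0.519, 644.714], [0.0, 0.0, 0.0, 1.0]] ['image', 'range_z', 'fx', 'fy', 'cx', 'cy', 'cam_to_world']
side 405.6974870846312 255.96375672848313 187.7048182561515 [[-0.756, -0.453, 0.474, 1135.136], [0.655, -0.512, 0.555, 738.973], [-0.009, 0.73, 0.684, 869.034], [0.0, 0.0, 0.0, 1.0]] ['image', 'range_z', 'fx', 'fy', 'cx', 'cy', 'cam_to_world']
wrist 297.3186396354542 252.6192948292331 191.02008774676847 [[0.295, -0.905, -0.305, 105.859], [0.955, 0.279, 0.096, 621.01], [-0.001, -0.32, 0.948, 373.402], [0.0, 0.0, 0.0, 1.0]] ['image', 'range_z', 'fx', 'fy', 'cx', 'cy', 'cam_to_world']
```

View pics/a.png

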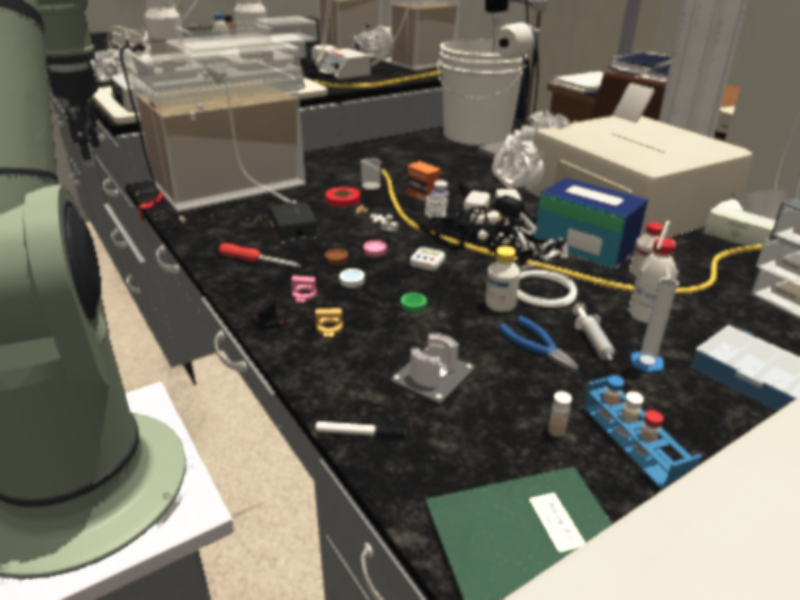

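View pics/b.png

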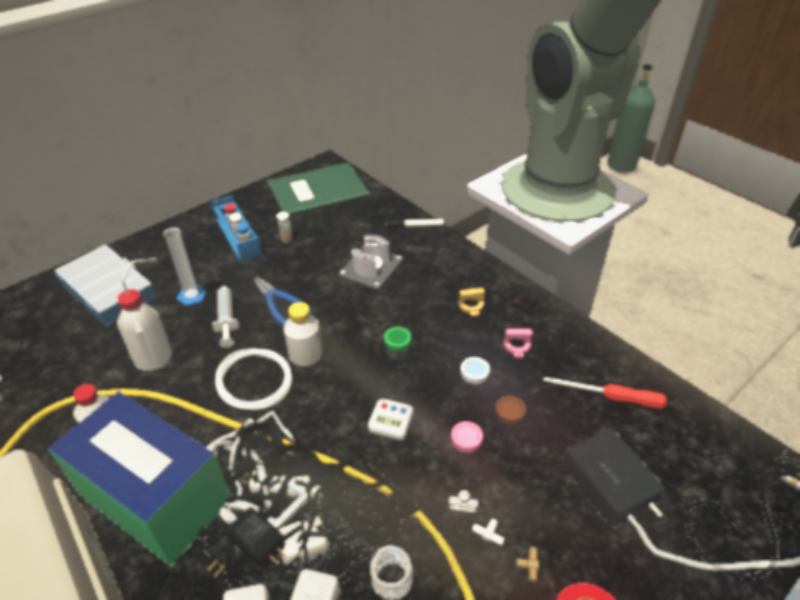

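The scene view (800x600) shows these candidates:
- **Lens:** white/blue at (351,277). Look-alikes are brown (337,255) and pink (375,247).
- **Ring:** brass at (328,320). Look-alikes are pink (304,288) and black (268,315).
- **Filter:** the only green disc, at (413,300).
- **Holder:** (433,368).

In the side view they are lens (475,370), filter (398,338), ring (472,300) and holder (371,262). Next I'll measure them and check a close crop.

```bash
python3 - <<'E'
from h import *
import pickle
cs=pickle.load(open("c0.pkl","rb"))
boxes={"scene":dict(lens=(351,277),filt=(413,300),ring=(328,322),hold=(433,368)),"side":dict(lens=(475,370),filt=(398,338),ring=(472,300),hold=(371,262))}
for n in boxes:
    c=cs[n];W=pts(c)
    hsv=cv2.cvtColor(c["image"],cv2.COLOR_BGR2HSV)
    for k,(u,v) in boxes[n].items():
        u=int(u*.64);v=int(v*.64);r=30 if k=="hold" else 13
        sl=np.s_[v-r:v+r,u-r:u+r]
        w=W[sl];h=hsv[sl]
        m=(w[...,2]>(4 if k!="hold" else 30))&(w[...,2]<80)&(c["range_z"][sl]>0)
        if k=="filt": m&=(h[...,0]>45)&(h[...,0]<80)&(h[...,1]>120)
        if k=="ring": m&=(h[...,0]>12)&(h[...,0]<35)&(h[...,1]>90)
        if k=="lens": m&=(h[...,2]>130)
        q=w[m]
        print(n,k,m.sum(),"med",np.median(q,0).round(),"mid",((q.max(0)+q.min(0))/2).round(),"ext",(q.max(0)-q.min(0)).round(), "zmax",q[:,2].max().round())
        if k in("ring","hold"):
            hi=q[q[:,2]>(22 if k=="ring" else 50)][:,:2]
            mu=hi.mean(0);e,V=np.linalg.eigh(np.cov((hi-mu).T));print("  top",mu.round(),np.sqrt(e).round(1),V[:,1].round(2))
a=cs["scene"]["image"][150:270,150:310];b=cs["side"]["image"][140:290,210:370]
cv2.imwrite("pics/c.png",np.hstack([cv2.resize(a,(400,300),interpolation=2),cv2.resize(b,(400,375),interpolation=2)[:300]]))
E
```

```text
scene lens 126 med [570. 275.  13.] mid [570. 310.  12.] ext [ 55. 128.  10.] zmax 17.0
scene filt 147 med [618. 124.  13.] mid [620. 132.  10.] ext [50. 65. 12.] zmax 16.0
scene ring 221 med [444. 142.  14.] mid [447. 142.  22.] ext [46. 52. 37.] zmax 41.0
  top [447. 144.] [ 3.6 13.2] [-0.85  0.53]
scene hold 482 med [511. -76.  49.] mid [525. -70.  46.] ext [77. 72. 31.] zmax 62.0
  top [522. -73.] [15.4 29. ] [-0.92 -0.38]
side lens 220 med [571. 274.  12.] mid [569. 274.  10.] ext [49. 48. 12.] zmax 16.0
side filt 190 med [623. 127.  12.] mid [622. 127.  11.] ext [50. 48. 13.] zmax 17.0
side ring 161 med [457. 152.  22.] mid [453. 154.  22.] ext [44. 50. 36.] zmax 40.0
  top [453. 148.] [ 3.4 13.6] [-0.85  0.53]
side hold 280 med [541. -65.  48.] mid [529. -69.  46.] ext [77. 69. 30.] zmax 61.0
  top [530. -67.] [15.4 28.8] [-0.93 -0.37]
```

View pics/c.png

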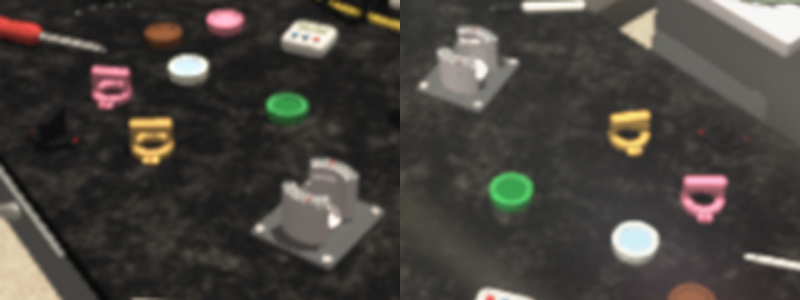

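The crop confirms the choice: the brass ring (150,138 in the left half), the white/blue lens (188,68), the green filter (287,106) and the holder (320,205). Next come clearances to the neighbours and a joint check.

```bash
cat >> h.py <<'E'
def R(th):
    """tool down, tool y axis at world angle th"""
    y=np.array([np.cos(th),np.sin(th),0]);z=np.array([0,0,-1.])
    return np.stack([np.cross(y,z),y,z],1)
def wrist_plane(c,uv,zp):
    """fisheye pixels -> world points on plane z=zp"""
    d=(np.atleast_2d(uv).astype(float)-[c["cx"],c["cy"]])/[c["fx"],c["fy"]]
    r=np.linalg.norm(d,axis=1)+1e-9
    ray=np.stack([d[:,0]/r*np.sin(r),-d[:,1]/r*np.sin(r),-np.cos(r)],1)
    T=np.array(c["cam_to_world"]);w=ray@T[:3,:3].T
    return T[:3,3]+w*((zp-T[2,3])/w[:,2])[:,None]
E
python3 - <<'E'
from h import *
import pickle
c=pickle.load(open("c0.pkl","rb"))["side"];W=pts(c)
for n,(u,v) in dict(pinkring=(517,340),brown=(510,408),pink=(467,436),timer=(390,418),bottle=(303,345),blackring=(562,318),driver=(580,385)).items():
    print(n,W[int(v*.64),int(u*.64)].round())
hx=np.arctan2(.375,.925);hy=hx+np.pi/2
for s in (hy,hy-np.pi):
  for n,p,th in [("lens",(570,274,2),s),("filt",(622,127,2),s),("hold",(526,-70,17),s),("ringset",(526,-70,64),s),("ringturn",(526,-70,64),s-1.36)]:
    q=inverse_kinematics(p,R(th));print(n,round(s,2),None if q is None else np.round(q,2))
rx=np.arctan2(.53,-.85)
for th in (rx+np.pi/2,rx-np.pi/2):
    q=inverse_kinematics((450,146,20),R(th));print("ring",th,None if q is None else np.round(q,2))
E
```

```text
pinkring [453. 269.  -1.]
brown [586. 372.  11.]
pink [681. 364.  13.]
timer [752. 259.  19.]
bottle [785.  66.  60.]
blackring [345. 289.   0.]
driver [463. 420.  16.]
lens 1.96 [-0.46  0.83 -0.12  1.7   0.16  0.62  1.28]
filt 1.96 [-0.22  0.83 -0.11  1.7   0.15  0.62  1.54]
hold 1.96 [ 0.09  0.71 -0.1   1.98  0.14  0.46  1.85]
ringset 1.96 [ 0.03  0.62 -0.01  1.97  0.01  0.55  1.97]
ringturn 1.96 [-0.13  0.64  0.21  1.98 -0.24  0.55  0.84]
lens -1.19 [-0.83  0.9   0.45  1.72 -0.59  0.66 -1.24]
filt -1.19 [-0.63  0.92  0.52  1.72 -0.68  0.69 -0.92]
hold -1.19 [-0.26  0.76  0.4   2.   -0.59  0.5  -0.62]
ringset -1.19 [-0.33  0.69  0.5   1.99 -0.57  0.6  -0.63]
ringturn -1.19 [-0.7   1.1   1.22  2.01 -1.25  1.08 -1.4 ]
ring 4.154847865704341 [-0.99  0.86  0.79  2.16 -1.13  0.63 -1.49]
ring 1.0132552121145482 [-0.49  0.65  0.07  2.13 -0.12  0.36  0.69]
```

```bash
python3 - <<'E'
from h import *
import pickle
movep((570,274,130),R(1.96))
c=camera("wrist");pickle.dump(c,open("w1.pkl","wb"))
cv2.imwrite("pics/d.png",c["image"])
hsv=cv2.cvtColor(c["image"],cv2.COLOR_BGR2HSV)
m=((hsv[...,2]>140)&(hsv[...,1]<110)).astype(np.uint8)
n,l,st,ce=cv2.connectedComponentsWithStats(m)
for i in range(1,n):
    if st[i,4]>200:
        p=wrist_plane(c,np.argwhere(l==i)[:,::-1],14);print(st[i],ce[i].round(),((p.max(0)+p.min(0))/2).round(1),(p.max(0)-p.min(0)).round(1))
print(read_state()["eef_pos"],read_state()["time"])
E
```

```text
[   0    0   22   89 1240] [11. 46.] [519.  -34.5  14. ] [100.8  64.5   0. ]
[140   0  35  25 379] [155.  10.] [452.1 133.8  14. ] [28.9 24.6  0. ]
[ 450    0   62   55 1699] [491.  18.] [279.2 434.3  14. ] [ 68.1 102.3   0. ]
[155   2  41  35 383] [180.  24.] [453.3 155.8  14. ] [37.9 29.1  0. ]
[ 275   43   59   68 2080] [302.  76.] [462.9 275.6  14. ] [50.  53.2  0. ]
[373 135  86  20 585] [417. 145.] [468.  409.5  14. ] [60.2 87.   0. ]
[ 224  155   55   54 2314] [251. 182.] [567.7 272.   14. ] [51. 50.  0.]
[   0  258   60   78 1640] [ 22. 297.] [860.2  32.   14. ] [160.4 124.6   0. ]
[ 265  277   45   39 1354] [287. 297.] [675.1 359.5  14. ] [55.5 51.1  0. ]
[ 159  288   51   45 1602] [185. 312.] [743.7 262.7  14. ] [79.1 61.5  0. ]
[480 321  32  41 397] [497. 343.] [676.1 817.2  14. ] [99.9 54.   0. ]
[569.52593187 275.16887343 130.15856114] 2.0583
```

View pics/d.png

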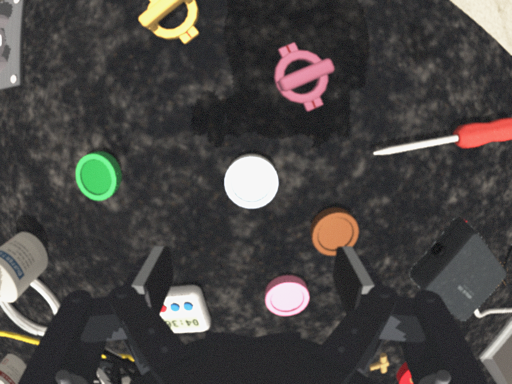

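The lens is at (251,182), the filter at (97,175), and the brown and pink look-alikes are clear of the fingers. I'll pick the lens, then look at it in the grip and at the holder.

```bash
python3 - <<'E'
from h import *
import pickle
movel((567.7,272,30),max_speed=200)
print(read_state()["eef_pos"])
print(movel((567.7,272,2),max_speed=80,guard=15), read_state()["eef_pos"])
clamp();s=read_state();print(s["finger_gap"],s["gripper_force"],s["eef_pos"])
movel((567.7,272,120),max_speed=250)
movep((526,-70,130),R(1.96)); wait(.2)
c=camera("wrist");pickle.dump(c,open("w2.pkl","wb"));cv2.imwrite("pics/e.png",c["image"])
s=read_state();print(s["finger_gap"],s["eef_pos"],s["time"],s["tool_rot"][:,1])
E
```

```text
[568.11551951 272.53630226  30.89003923]
False [567.5304679  271.92505657   1.6529371 ]
45.52960300172944 59.497092962265015 [567.91778837 272.06788402   2.87273302]
44.84864995818155 [526.20534933 -69.23786072 129.91734486] 5.8583 [-3.80597172e-01  9.24740926e-01  1.08934313e-04]
```

View pics/e.png

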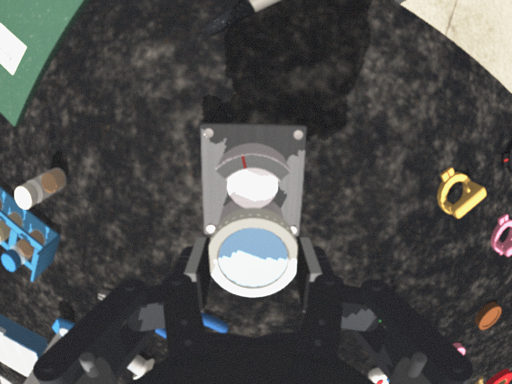

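The lens is held level at (253,258). The holder plate's screws are at about (208,132), (298,134), (210,229) and (302,229). I'll get the holder's centre and yaw from the screws on the plane z=8, and the lens' offset in the tool.

```bash
cat > e.py <<'E'
from h import *
import pickle
c=pickle.load(open("w2.pkl","rb"));g=cv2.cvtColor(c["image"],cv2.COLOR_BGR2GRAY).astype(float)
S=[]
for u,v in [(208,132),(298,134),(210,229),(302,229)]:
    r=7;p=g[v-r:v+r+1,u-r:u+r+1];vv,uu=np.mgrid[v-r:v+r+1,u-r:u+r+1]
    w=(p>np.percentile(p,82))
    # blob nearest the seed: keep largest component
    n,l,st,ce=cv2.connectedComponentsWithStats(w.astype(np.uint8));i=1+np.argmax(st[1:,4])
    uv=ce[i]+[u-r,v-r];S.append(uv);print(uv.round(1),st[i,4],int(p.max()))
P=wrist_plane(c,np.array(S),9)[:,:2];print(P.round(1).tolist())
d=lambda a,b:np.linalg.norm(P[a]-P[b]).round(1)
print("sides",d(0,1),d(2,3),d(0,2),d(1,3),"diag",d(0,3),d(1,2),"centres",((P[0]+P[3])/2).round(1),((P[1]+P[2])/2).round(1))
for a,b in((0,2),(1,3)): v=P[b]-P[a];print("hx yaw",np.arctan2(v[1],v[0]).round(3))
for a,b in((0,1),(2,3)): v=P[b]-P[a];print("hy yaw",np.arctan2(v[1],v[0]).round(3))
# lens in grip: rim ellipse from mask
big=cv2.resize(c["image"][90:320,170:340],None,fx=3.4,fy=2.6,interpolation=2);cv2.imwrite("pics/f.png",big[:600,:800])
E
python3 e.py
```

```text
[207.9 132.2] 41 239
[297.8 133.9] 41 211
[210.5 228.3] 35 252
[296.3 227.6] 40 250
[[496.8, -125.1], [467.6, -50.1], [584.7, -90.7], [551.7, -12.6]]
sides 80.5 84.7 94.4 92.1 diag 125.2 123.9 centres [524.3 -68.8] [526.1 -70.4]
hx yaw 0.373
hx yaw 0.419
hy yaw 1.943
hy yaw 1.97
```

View pics/f.png

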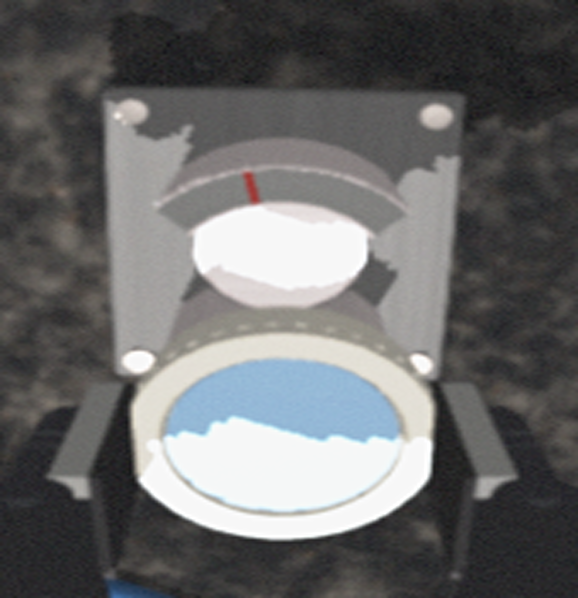

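```bash
python3 - <<'E'
from h import *
import pickle
c=pickle.load(open("w2.pkl","rb"))
f=lambda x,y:(170+x/3.4,90+y/2.6)
for z in(139,141):
    e=wrist_plane(c,[f(131,440),f(433,440),f(282,335),f(282,540)],z)[:,:2]
    m=(e[2]+e[3])/2; lr=(e[0]+e[1])/2
    y=np.array([-.3806,.9247]);x=np.array([.9247,.3806])
    for k in(m,lr): print(z,"tool y",((k-[526.2,-69.24])@y).round(2),"holder-x",((k-[526.2,-69.24])@x).round(2))
    print(np.linalg.norm(e[0]-e[1]),np.linalg.norm(e[2]-e[3]))
W=c["range_z"]
for uv in [(230,140),(215,190),(253,258),(400,150),(100,120),(370,200)]:
    d=(np.array(uv)-[c["cx"],c["cy"]])/c["fx"];r=np.linalg.norm(d)
    k=W[uv[1],uv[0]];P=np.array([d[0]/r*np.tan(r)*k,-d[1]/r*np.tan(r)*k,-k,1]);print(uv,(np.array(c["cam_to_world"])@P)[:3].round(1))
E
```

```text
139 tool y -0.24 holder-x 2.34
139 tool y -0.24 holder-x 1.23
46.88535714015467 49.4001419040577
141 tool y -0.24 holder-x 1.08
141 tool y -0.24 holder-x -0.01
46.18290180859345 48.6600090528425
(230, 140) [ 496. -104.    9.]
(215, 190) [ 546.  -100.     7.1]
(253, 258) [527.1 -69.1 137.9]
(400, 150) [4.386e+02 5.510e+01 4.000e-01]
(100, 120) [ 524.4 -234.8   -0. ]
(370, 200) [498.9  50.6  -1.2]
```

```bash
python3 - <<'E'
from h import *
import pickle
p=np.array([526.1,-70.2])
Rh=R(1.943)
movel((*p,75),Rh,max_speed=150);s=read_state();print(s["eef_pos"],s["ft_force"].round(1))
hit=movel((*p,20),max_speed=70,guard=8);s=read_state();print(hit,s["eef_pos"],s["ft_force"].round(1),s["time"],s["finger_gap"])
c=camera("scene");cv2.imwrite("pics/g.png",cv2.resize(c["image"][180:290,220:330],(600,600),interpolation=2))
E
```

```text
[526.24051447 -70.05287048  75.28318305] [-0.6 -0.9 -0.5]
True [525.40357497 -70.12026981  18.89300701] [-0.8  1.   9.7] 7.1833 45.45692845099678
```

The lens reached the seat at TCP z=18.9, as expected. I'll release it and go for the filter.

```bash
python3 - <<'E'
from h import *
import pickle
open_gripper();s=read_state();p=s["eef_pos"];print(s["finger_gap"])
movel((p[0],p[1],110),max_speed=250)
wait(.15)
c=camera("wrist");pickle.dump(c,open("w3.pkl","wb"));cv2.imwrite("pics/g.png",cv2.resize(c["image"][100:270,160:350],(670,600),interpolation=2))
movep((620,127,120),R(1.943));wait(.1)
c=camera("wrist")
h=cv2.cvtColor(c["image"],cv2.COLOR_BGR2HSV)
m=((h[...,0]>45)&(h[...,0]<80)&(h[...,1]>120)&(h[...,2]>50)).astype(np.uint8)
n,l,st,ce=cv2.connectedComponentsWithStats(m)
for i in range(1,n):
    if st[i,4]>300:
        q=wrist_plane(c,np.argwhere(l==i)[:,::-1],13);print(st[i],ce[i].round(),((q.max(0)+q.min(0))/2).round(1),(q.max(0)-q.min(0)).round(1))
print(read_state()["eef_pos"],read_state()["time"])
E
```

```text
85.71117288752279
[619.94302706 125.48601258 119.94293128] 9.4667
```

View pics/g.png

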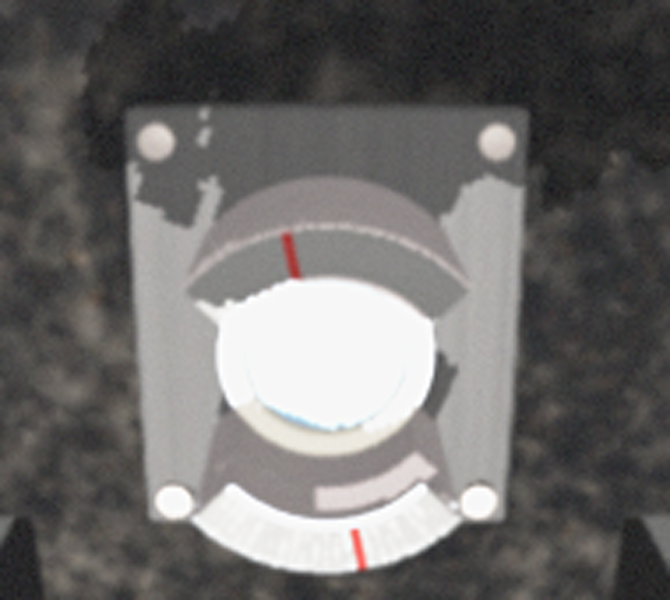

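The lens sits in the barrel (crop 325,365) and all four screws are visible. My green mask was too tight, so I'll loosen it and also refine the holder centre.

```bash
python3 - <<'E'
from h import *
import pickle
c=pickle.load(open("w3.pkl","rb"))
P=wrist_plane(c,[(160+u/3.526,100+v/3.529) for u,v in[(156,142),(497,142),(174,502),(479,502)]],9)[:,:2]
print("holder",P.mean(0),P.round(1).tolist(),[np.linalg.norm(P[a]-P[b]).round(1) for a,b in((0,1),(2,3),(0,2),(1,3))],[np.arctan2(*(P[b]-P[a])[::-1]).round(3) for a,b in((0,1),(2,3),(0,2),(1,3))])
c=camera("wrist")
h=cv2.cvtColor(c["image"],cv2.COLOR_BGR2HSV)
print(h[170:240:10,252])
m=((h[...,0]>40)&(h[...,0]<95)&(h[...,1]>80)&(h[...,2]>30)).astype(np.uint8)
n,l,st,ce=cv2.connectedComponentsWithStats(m)
for i in range(1,n):
    if st[i,4]>150:
        q=wrist_plane(c,np.argwhere(l==i)[:,::-1],13);print(st[i],ce[i].round(),((q.max(0)+q.min(0))/2).round(1),(q.max(0)-q.min(0)).round(1))
cv2.imwrite("pics/h.png",c["image"])
E
```

```text
holder [526.79952618 -69.59719925] [[497.3, -124.2], [468.1, -49.4], [585.5, -89.9], [556.3, -14.9]] [np.float64(80.3), np.float64(80.5), np.float64(94.6), np.float64(94.7)] [np.float64(1.942), np.float64(1.941), np.float64(0.37), np.float64(0.373)]
[[ 69 110 245]
 [ 71 103 247]
 [ 71 106 246]
 [ 70 111 246]
 [ 66 124 241]
 [ 23  25  92]
 [105  15  66]]
[225 160  56  57 464] [253. 184.] [620.4 125.1  13. ] [52.6 49.9  0. ]
[ 231  169   45   43 1499] [253. 190.] [621.9 125.5  13. ] [39.5 39.6  0. ]
```

```bash
python3 - <<'E'
from h import *
import pickle
movel((620.8,125.2,30),max_speed=200)
print(movel((620.8,125.2,2),max_speed=80,guard=15))
clamp();s=read_state();print(s["finger_gap"],s["eef_pos"])
movel((620.8,125.2,120),max_speed=250)
p=(526.3,-70.0)
movep((*p,110),R(1.943));wait(.15)
c=camera("wrist");cv2.imwrite("pics/i.png",c["image"])
movel((*p,80),max_speed=150);s=read_state();print(s["eef_pos"],s["finger_gap"])
hit=movel((*p,31),max_speed=60,guard=8);s=read_state();print(hit,s["eef_pos"],s["ft_force"].round(1),s["time"],s["finger_gap"])
E
```

```text
False
45.31821391549774 [621.06171317 125.21523584   2.86643285]
[526.089109   -69.6271919   79.81233573] 45.3930294433243
True [525.76660548 -69.93763817  32.83848799] [-1.  -0.9  8.7] 13.8833 45.13959000990579
```

```bash
python3 - <<'E'
from h import *
import pickle
open_gripper();p=read_state()["eef_pos"]
movel((p[0],p[1],110),max_speed=250);wait(.1)
a=camera("wrist")["image"][100:270,160:350]
movep((450,146,140),R(1.013));wait(.15)
c=camera("wrist");pickle.dump(c,open("w4.pkl","wb"))
h=cv2.cvtColor(c["image"],cv2.COLOR_BGR2HSV)
m=((h[...,0]>12)&(h[...,0]<35)&(h[...,1]>80)&(h[...,2]>80)).astype(np.uint8)
n,l,st,ce=cv2.connectedComponentsWithStats(m)
for i in range(1,n):
    if st[i,4]>150: print(st[i],ce[i].round())
b=c["image"]
cv2.imwrite("pics/j.png",np.hstack([cv2.resize(a,(335,300)),cv2.resize(b[90:290,100:400],(450,300))]))
print(read_state()["eef_pos"],read_state()["time"])
E
```

```text
[ 220  153   66   61 1712] [252. 181.]
[450.26856371 145.27503167 139.84262933] 16.325
```

View pics/j.png

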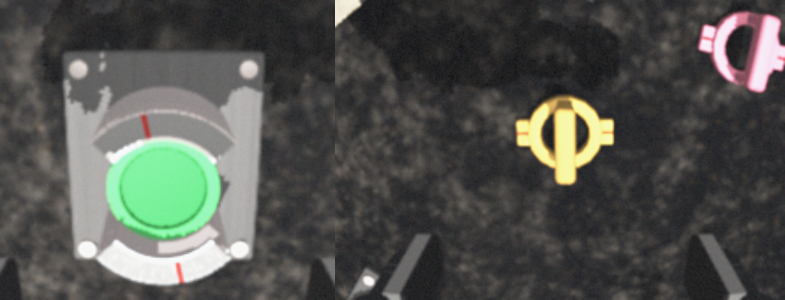

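The filter is seated on the lens (left crop 163,188). The ring's lugs are at (522,133) and (608,133) with the bar along x=565, so it is aligned with the gripper. The pink ring is clear. I'll compute the ring centre and grasp it.

```bash
python3 - <<'E'
from h import *
import pickle
c=pickle.load(open("w4.pkl","rb"))
h=cv2.cvtColor(c["image"],cv2.COLOR_BGR2HSV)
m=((h[...,0]>12)&(h[...,0]<35)&(h[...,1]>80)&(h[...,2]>80))
f=np.argwhere(m)[:,::-1];f=f[(abs(f[:,0]-252)<45)&(abs(f[:,1]-181)<45)]
L=f[f[:,0]<f[:,0].min()+7].mean(0);Rr=f[f[:,0]>f[:,0].max()-7].mean(0)
P=wrist_plane(c,[L,Rr],6)[:,:2];v=P[1]-P[0]
ctr=P.mean(0);th=np.arctan2(v[1],v[0]);th=th if th>0 else th+np.pi
print(L,Rr,ctr,np.linalg.norm(v),th)
assert np.linalg.norm(ctr-[450,147])<8 and abs(th-1.013)<.12
movel((*ctr,60),R(th),max_speed=200)
print(movel((*ctr,19),max_speed=80,guard=12))
clamp();s=read_state();print(s["finger_gap"],s["eef_pos"],s["gripper_force"])
movel((*ctr,140),max_speed=250)
p=(526.3,-70.0)
movep((*p,140),R(1.943));wait(.15)
c=camera("wrist");pickle.dump(c,open("w5.pkl","wb"));cv2.imwrite("pics/k.png",cv2.resize(c["image"][90:320,150:356],(537,600),interpolation=2))
s=read_state();print(s["finger_gap"],s["eef_pos"],s["time"])
E
```

```text
[223.28971963 177.57943925] [282.45  177.225] [448.30633812 146.39518106] 57.3913966550502 1.0177471709818309
False
10.61112368640082 [448.32508427 146.38776626  19.22527529] 58.72102975845337
10.321143398196478 [526.2589764  -69.06765938 139.9052417 ] 20.2083
```

View pics/k.png

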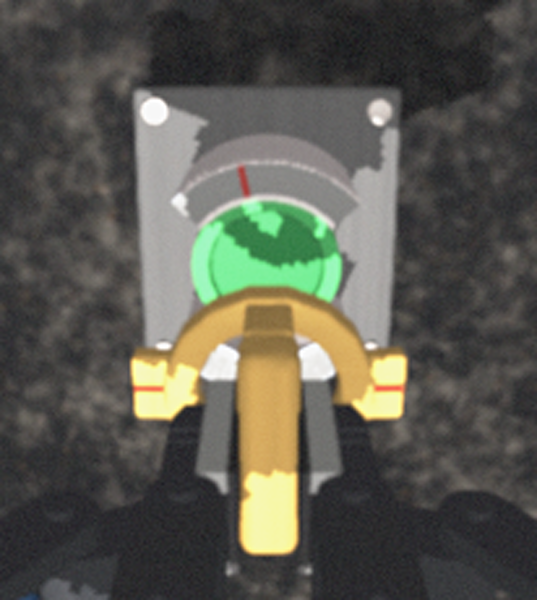

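```bash
python3 - <<'E'
from h import *
import pickle
c=pickle.load(open("w5.pkl","rb"))
s=read_state();e=s["eef_pos"]
P=wrist_plane(c,[(150+150/2.607,90+388/2.609),(150+389/2.607,90+388/2.609)],e[2]-19.2+6)[:,:2]
off=P.mean(0)-e[:2];hx=np.array([np.cos(.372),np.sin(.372)]);hy=np.array([-hx[1],hx[0]])
print("off hx,hy",off@hx,off@hy,np.arctan2(*(P[1]-P[0])[::-1]))
p=np.array([526.3,-70.0])-np.clip(off@hx-1.0,-1.5,1.5)*hx   # camera shows +1 bias in hx, as for the lens
print(p)
movel((*p,90),max_speed=150)
hit=movel((*p,60),max_speed=50,guard=8);s=read_state();print(hit,s["eef_pos"],s["ft_force"].round(1),s["torque"].round(2),s["time"])
E
```

```text
off hx,hy 0.4981506720323824 -0.034249227810614465 1.9426355444091357
[526.76752396 -69.81758813]
True [526.56747313 -69.77226048  62.75541391] [0.4 0.1 1. ] [ 0.05 -0.14 -0.03] 21.225
```

The ring is seated on the filter (TCP 62.8, expected 63.2). I'll turn it clockwise in steps, watching the torque.

```bash
python3 - <<'E'
from h import *
s=read_state();p=s["eef_pos"].copy();p[2]=63.2
t0=s["torque"][2]
for d in [.2,.4,.6,.8,1.0,1.15,1.25,1.3,1.34,1.38]:
    hit=movel(p,R(1.943-d),guard=25);s=read_state()
    y=s["tool_rot"][:,1]
    print(d,hit,(1.943-np.arctan2(y[1],y[0])).round(3),s["ft_force"].round(1),s["torque"].round(2),s["eef_pos"].round(1),round(s["time"],2))
    if hit or abs(s["torque"][2]-t0)>1.5: break
E
```

```text
0.2 False 0.196 [-0.1  0.9 -0.7] [-0.03  0.02 -0.02] [526.5 -69.6  62.8] 21.57
0.4 False 0.394 [-0.  -0.7 -0.8] [-0.02 -0.03  0.03] [526.4 -69.7  63. ] 21.93
0.6 False 0.593 [-0.5  0.4 -0.9] [0.05 0.07 0.04] [526.5 -69.7  63.1] 22.27
0.8 False 0.793 [ 0.6  0.8 -1. ] [-0.02  0.01 -0.05] [526.5 -69.7  63.1] 22.62
1.0 False 0.993 [-0.5 -0.3 -1.8] [-0.    0.04 -0.02] [526.5 -69.7  63.2] 22.98
1.15 False 1.143 [-0.3 -0.5 -1.6] [-0.07 -0.01 -0.03] [526.5 -69.7  63.2] 23.27
1.25 False 1.244 [-0.2 -0.4 -0.5] [-0.03 -0.03 -0.  ] [526.5 -69.7  63.2] 23.52
1.3 False 1.296 [ 0.6 -0.6 -1.3] [0.04 0.04 0.01] [526.5 -69.8  63.2] 23.77
1.34 False 1.337 [-0.7 -0.  -0.4] [0.34 0.09 0.04] [526.5 -69.6  63.2] 24.02
1.38 False 1.377 [-1.5  2.7 -0.3] [0.68 0.26 0.46] [526.5 -69.5  63.2] 24.27
```

```bash
python3 - <<'E'
from h import *
p=read_state()["eef_pos"].copy();p[2]=63.2
for d in(1.41,1.44):
    movel(p,R(1.943-d),guard=25);s=read_state();y=s["tool_rot"][:,1]
    print((1.943-np.arctan2(y[1],y[0])).round(3),s["ft_force"].round(1),s["torque"].round(2))
    if s["torque"][2]>1: break
open_gripper();p=read_state()["eef_pos"];movel((p[0],p[1],160),max_speed=200);wait(.3)
c=camera("wrist");b=camera("side")
cv2.imwrite("pics/l.png",np.hstack([cv2.resize(c["image"][80:280,150:350],(500,500),interpolation=2),cv2.resize(b["image"][140:200,205:265],(300,300)).repeat(1,0)[:,:].copy() if 0 else cv2.copyMakeBorder(cv2.resize(b["image"][140:200,205:265],(300,300)),0,200,0,0,0)]))
print(read_state()["time"])
E
```

```text
1.408 [-1.4  2.2  0.8] [0.36 0.15 0.88]
1.439 [-0.9  1.6 -0.3] [0.28 0.22 1.26]
26.5167
```

View pics/l.png

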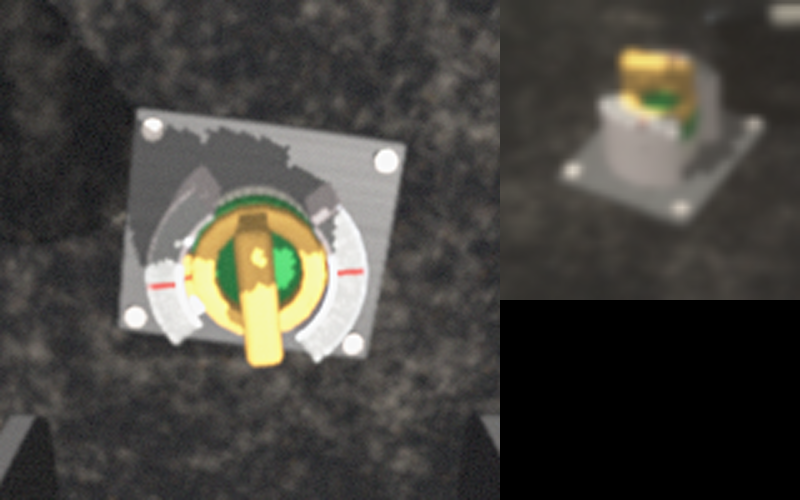

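The lugs are under the lips: the bar (253,220)-(264,360) is square to the line through the two red marks at (161,287) and (350,271). The ring is level, and nothing is touching the gripper.

```bash
python3 -c "
from workcell import *
print(finish_job())"
```

```text
the job is handed in; nothing more can be done
None
```

The job is handed in: the lens and then the filter are seated in the holder, and the brass ring is turned clockwise to its stop with its lugs under the lips. The gripper was open and clear, nothing else was touched, and it took about 27 s of robot time.

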